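Turn the heater dial to zero and hold out the battery cassette

ROBOT

A 6-joint arm with a two-finger parallel gripper is mounted at the origin on the work surface. World frame = base frame: x ahead of the robot, y to its left, z up, the work surface at z = 0. Lengths are in mm, angles in rad, forces in N, time in s.
With the tool pointing down it reaches from about 150 to 775 mm from the base axis. Payload 6.1 kg.
Tool frame: the origin (TCP) lies on the front face of the gripper's body, between the roots of the fingers; the fingertips stand 73 mm ahead of it and the grasp point (between the pads) lies 54 mm ahead of it; z points along the fingers, y is the direction in which the jaws open and shut (so a half turn about z gives the same grasp; the last joint's range is limited). The gripper opens to 85 mm and grips with 20 to 120 N. Pads are 22 mm wide; open, the fingers measure 114 mm over their backs; the gripper's body (76 mm by 85 mm) begins 54 mm behind the grasp point. The pads swing forward as they close: fully open they stand 13 mm farther back than shut.
Start: joints at [-1.285, 0.126, -0.04, 1.405, 0, 1.571], TCP at [148.004, -503.69, 303.895] pointing down, gripper open.
Joint ranges: [-2.72, 2.72], [-0.95, 1.95], [-1.27, 1.35], [-1.78, 2.02], [-1.46, 1.47], [-3.14, 3.14]. Speed limits (rad/s): [2.39, 2.39, 3.01, 3.14, 3.14, 3.14].

INTERFACE

Orientations are given as a unit quaternion [w, x, y, z].
In Python, from cell import monitor, viewer, workorder gives the robot as it stands.
- The arm moves only by the tool send_rows, never from a script. Its argument "moves" is one flat list of numbers, 5 for each row, row after row: the opening, from 0 (shut) to 1 (fully open), then the shift along the world's x, y, z in units of 15 cm (1.0 is 15 cm), then the turn about the world's z in units of pi/2 rad (1.0 is pi/2 rad). A call has 1 to 8 rows; each row is the pose to reach, as a shift and turn from the pose measured when the call began; what a row does not reach only later rows make up. A row lasts 1/8 s, in which the tool goes at most 62.5 mm and 10.7 degrees, less where a joint would pass 70% of its speed; a pose out of reach is approached as far as the arm can. A call with a number of a shift or a turn outside -1 to 1 is refused whole. A call with a gripper value outside its range is refused whole. The fingers move at their own pace and stop on an object; the grip force is fixed at half the most. Time passes only in rows, so rows that repeat a pose let the fingers close. It gives the time, the measured TCP pose, the force and the opening at its end, in the units of the state.
- monitor.state(): the state, without advancing time (a new reading comes with each control period).
- viewer.camera(name): name is "scene" or "top" or "wrist"; returns the picture (420x560x3 uint8, red, green, blue); there is no depth.
- viewer.get_calibration(name): a dict with "camera_matrix" (3x3 intrinsics, pixels), "dist" ([k1, k2, p1, p2, k3] as OpenCV has them; the pictures are not rectified), "view" (4x4, takes a point from world to camera coordinates). Camera axes: x right, y down, z forward; pixel columns grow to the right and rows downward; lengths in mm; the calibration is good to about 2 mm. A picture is of the moment at which its call begins: read the wrist's pose just before it. get_calibration takes no time and is no camera call; for the wrist camera it gives the pose at the moment of the call.
- workorder.close_job(): hands the job in, once; it reports no verdict.
The state is a dict: "t": time; "qpos": joint angles; "dq": joint speeds; "joint_torque": joint torques, N m; "ee_pos": TCP position; "eef_rot": TCP orientation; "ft_force": force on the tool from outside, world axes, zero at the start; "ft_torque": the same for the moment, N m; "grip_width": opening from 0.0 (shut) to 1.0 (fully open).
Only numpy, scipy, OpenCV 4.12 (cv2) and the standard library are available. Lean on these libraries where they do the work, as an engineer would, in place of code of your own. Each camera call takes 0.05 s, during which the arm holds its last target.

TASK

On the heater's control box, turn the dial knob back until its pointer is on the long zero mark and let go of it. Then pinch the two ribbed side catches of the battery cassette together so that it unlatches, lift it straight up out of its slot, and finish while still holding it by the pinched catches, upright and still in the air with its underside at least 3 cm above the top of the box. Leave the lota, bottle, mug and soap holder where they are, and do not pull the cassette before the dial is at zero.

Things in the scene. Friction and masses are not known exactly. Their poses are not given: they have to be found in the camera images.
- heater_box: White control box, fixed on the teak surface: 140 (x) by 270 (y) by 60 mm high. Origin under its centre, on the surface; z up. The dial's axis is at x = 0, y = +65 mm, the cassette slot's centre at x = 0, y = -70 mm of this frame. The dial's long black zero mark lies from its axis toward this frame's +x; five small ticks follow it clockwise.
- knob_grip (a point): Point on the dial knob's vertical axis, half-way up its grip bar, 81 mm above the surface. The bar is 40 mm long, 12 mm wide, its top 94 mm above the surface; it stands on a disc of radius 22 mm, disc top 69 mm above the surface. Axes turn with the knob: x runs along the bar to its pointer end (black nose; white line on that half of the black bar's top).
- knob (a joint): Angle of the dial knob in rad: 0 with the pointer at the zero mark, growing clockwise seen from above. It starts between 0.6 and 1.4, can turn from -0.6 to 1.7 (no stop at zero), stays where it is left, and needs about 0.04 N m to turn.
- cassette_grip (a point): Middle of the loose battery cassette between its two upright black ribbed catch plates, 77 mm above the surface when seated. x = the box's x, from near to far catch, the line of pinching; z up. Plates are 36 mm wide (y), 4 mm thick, tops 34 mm above the box's top; over their outer faces 56 mm free, 42 mm pinched. Between them a fixed body 30 (x) by 62 mm (y), its top with two cells 80 mm up.
- cassette_foot (a point): Centre of the cassette's underside, 71 mm below cassette_grip, 6 mm above the surface when seated, so 54 mm of lift brings it level with the box's top. Its foot is 57 (x) by 63 mm (y), with about 1.5 mm of play in the slot. Free catches lock under the slot's rim. Cassette mass about 100 to 180 g.
- catch_near (a joint): Inward travel of the catch on the -x side of the cassette, in m: 0 free (locked), 0.007 fully pinched (stop). Released above about 0.0045. A spring pushes it out, 2.5 N free to 6 N fully in.
- catch_far (a joint): The same for the catch on the +x side: it moves toward -x when pinched.
- lota: Loose polished steel lota (round pot), 108 mm in diameter, 100 mm high, origin under its centre. A bystander.
- bottle: Loose brown glass bottle with twist cap, 56 mm in diameter, 150 mm high, origin under its centre. A bystander.
- mug: Loose yellow plastic mug, 84 mm in diameter, 90 mm high, with a handle at its +y side, origin under its centre. A bystander.
- soap_holder: Loose oval green soap holder with a bar of soap, 68 by 153 mm and 26 mm high, long side along its y, origin under its centre. A bystander.
There are look-alikes about, which are no part of the job. There is more than one size of the part that bears cassette_grip; the job needs the smallest.

How it is judged:
By the outcome, as a careful person would: the job done as asked, in the order asked, and still so for the second after the job is handed in, while the arm keeps its last pose, push and grip.
It also fails if it takes over 56 s, if anything falls off the work surface, if the arm or the gripper's body presses on something with over 40 N, if the wrist force passes 120 N, or if a joint passes its speed limit or range.

## Working session

There is one attempt and no reset: what is moved stays moved. The work goes in short steps, Python scripts to look and compute and a tool call to move; the robot and the scene stay as the last step left them, time stands still between calls to the robot, and variables do not carry over. Pictures are saved under pics/ and viewed, and the job is handed in when it is done.

Besides the shell and the picture viewer there is one more tool, called after "Emit:" as name(argument=value, ...) on one line, values as JSON. send_rows: Moves the arm, as the interface text tells. Its arguments: {"type":"object","properties":{"moves":{"type":"array"}},"required":["moves"]}

```bash
ls; mkdir -p pics; python3 - <<'E'
from cell import monitor, viewer, workorder
import cv2
print(monitor.state())
for n in ("scene","top","wrist"):
    c=viewer.get_calibration(n); print(n,c)
    im=viewer.camera(n); cv2.imwrite(f"pics/{n}0.png",im[:,:,::-1])
E
```

```text
pics
{'t': 0.0, 'qpos': array([-1.28501144e+00,  1.26385515e-01, -4.06250536e-02,  1.40538824e+00,
       -1.24606879e-05,  1.57081314e+00]), 'dq': array([-0.00147133, -0.00071982, -0.00097728,  0.00014307,  0.0006942 ,
       -0.00043463]), 'joint_torque': array([-1.31991128e-03, -4.35913253e+01,  3.52925956e+01,  1.70653558e-02,
        4.31156934e-05, -5.11518401e-07]), 'ee_pos': array([ 147.91761739, -503.42542259,  303.11767533]), 'eef_rot': array([-7.92187079e-04,  9.89809113e-01,  1.42398310e-01, -1.20275621e-04]), 'ft_force': array([-0.53314076,  0.18969371,  0.4308359 ]), 'ft_torque': array([-0.03535106, -0.04701374, -0.02464108]), 'grip_width': 1.002487394214128}
scene {'camera_matrix': array([[438.03510505,   0.        , 284.72707241],
       [  0.        , 438.03510505, 207.06368217],
       [  0.        ,   0.        ,   1.        ]]), 'dist': array([0.04826261, 0.        , 0.        , 0.        , 0.        ]), 'view': array([[-8.48967691e-01,  5.28259394e-01, -1.39954375e-02,
         4.52077999e+02],
       [ 4.22466917e-01,  6.62562166e-01, -6.18492588e-01,
        -2
[... 707 characters left out ...]
],
       [ 0.00000000e+00,  0.00000000e+00,  0.00000000e+00,
         1.00000000e+00]])}
wrist {'camera_matrix': array([[296.42915627,   0.        , 284.26021208],
       [  0.        , 296.42915627, 213.63810119],
       [  0.        ,   0.        ,   1.        ]]), 'dist': array([-0.00052165,  0.        ,  0.        ,  0.        ,  0.        ]), 'view': array([[ 2.81868741e-01, -9.59451548e-01, -1.65515546e-03,
        -5.24783087e+02],
       [-9.26345716e-01, -2.72591326e-01,  2.59956889e-01,
        -3.47749892e+01],
       [-2.49867221e-01, -7.17404749e-02, -9.65618805e-01,
         3.78825445e+02],
       [ 0.00000000e+00,  0.00000000e+00,  0.00000000e+00,
         1.00000000e+00]])}
```

View pics/scene0.png

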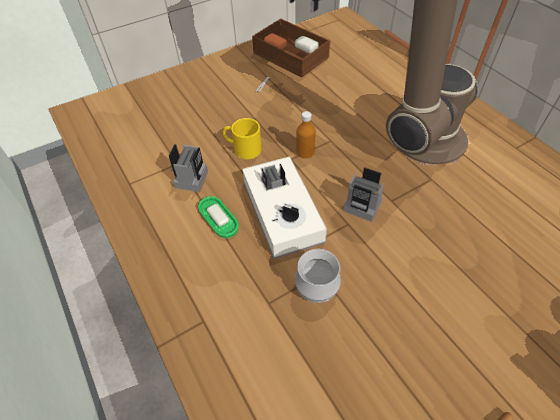

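View pics/top0.png

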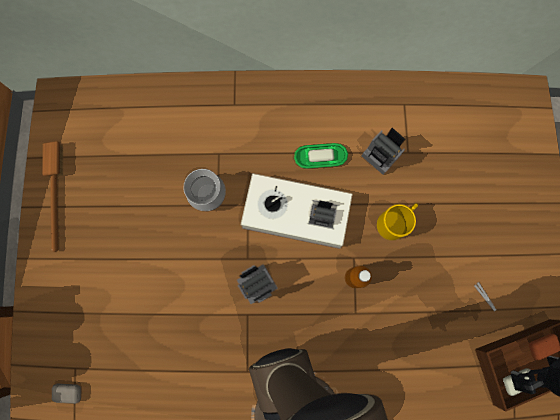

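View pics/wrist0.png

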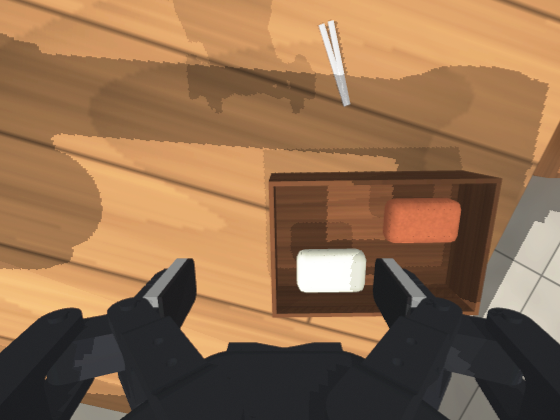

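The scene holds three cassette-like parts. In the top view they are at (323,213) in the white box's slot, (384,150) loose by the soap holder, and (257,284) loose in front of the box. The one in the slot fits the description. I'll check this with an enlarged crop and a size measurement.

```bash
cat > h.py <<'E'
import numpy as np, cv2
from cell import monitor, viewer, workorder
def ray(c,uv):
    p=cv2.undistortPoints(np.array(uv,float).reshape(-1,1,2),c["camera_matrix"],c["dist"]).reshape(-1,2)
    R=c["view"][:3,:3];t=c["view"][:3,3]
    return -R.T@t, np.c_[p,np.ones(len(p))]@R
def onplane(c,uv,z):
    o,d=ray(c,uv); return o+d*((z-o[2])/d[:,2])[:,None]
def proj(c,X):
    R=c["view"][:3,:3];t=c["view"][:3,3]
    return cv2.projectPoints(np.array(X,float).reshape(-1,3),cv2.Rodrigues(R)[0],t,c["camera_matrix"],c["dist"])[0].reshape(-1,2)
E
python3 - <<'E'
from h import *
im=cv2.imread("pics/top0.png"); c=viewer.get_calibration("top")
hsv=cv2.cvtColor(im,cv2.COLOR_BGR2HSV)
m=((hsv[:,:,1]<50)&(hsv[:,:,2]>170)).astype(np.uint8)
m[:165]=0;m[250:]=0;m[:,:235]=0;m[:,360:]=0
m=cv2.morphologyEx(m,cv2.MORPH_CLOSE,np.ones((3,3)))
cs,_=cv2.findContours(m,cv2.RETR_EXTERNAL,cv2.CHAIN_APPROX_NONE)
k=max(cs,key=cv2.contourArea)
P=onplane(c,k.reshape(-1,2),60)
r=cv2.minAreaRect(P[:,:2].astype(np.float32)); print("top face",r, cv2.boxPoints(r))
print("pix",cv2.approxPolyDP(k,6,True).reshape(-1,2).tolist())
cv2.imwrite("pics/crop_top.png",cv2.resize(im[120:310,220:430],None,fx=3.5,fy=3.1,interpolation=cv2.INTER_CUBIC))
s=cv2.imread("pics/scene0.png")
cv2.imwrite("pics/crop_scene.png",cv2.resize(s[130:260,160:400],None,fx=3.3,fy=3.3,interpolation=cv2.INTER_CUBIC))
E
```

```text
top face ((538.8209228515625, -3.578582763671875), (270.3421325683594, 140.53062438964844), 77.80725860595703) [[ 441.59238 -120.86044]
 [ 578.95294 -150.54065]
 [ 636.04944  113.70328]
 [ 498.6889   143.38348]]
pix [[252, 174], [241, 224], [342, 244], [351, 194]]
```

View pics/crop_top.png

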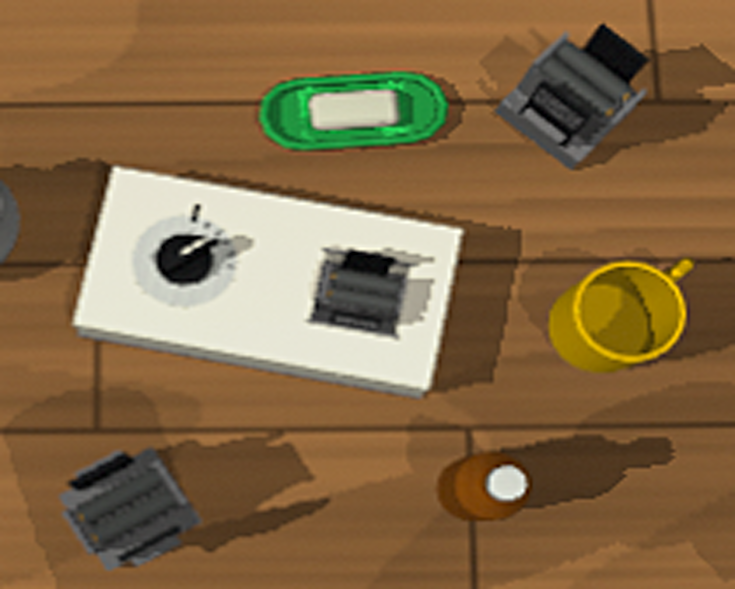

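View pics/crop_scene.png

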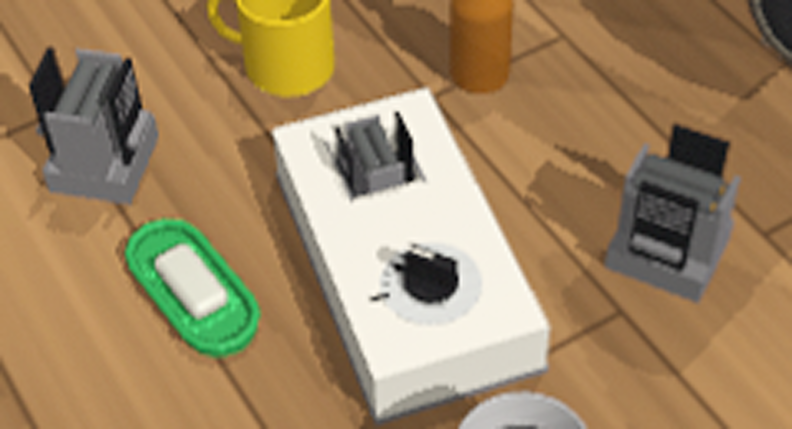

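The box's top face measures 270 x 141 mm with yaw about -12.2°, which matches the given size. The cassette at (323,213) is the one in the slot and looks smaller than the two loose ones, so it is the target. I'll move above the box for a wrist-camera close-up.

```bash
python3 - <<'E'
from h import *
c=viewer.get_calibration("wrist"); s=monitor.state()
o,d=ray(c,[[280,210]]); print("cam",o-s["ee_pos"],d)
print("image center on z=80", onplane(c,[[280,120],[280,210]],80)-s["ee_pos"])
E
```

```text
cam [62.4253051  17.65415931 70.78115533] [[-0.24249254 -0.05479811 -0.96878879]]
image center on z=80 [[  73.3095605    25.50021732 -223.29022628]
 [ -11.18218991    1.02044423 -223.29022628]]
```

Emit:
send_rows(moves=[1, 0.3, 0.34, 0.1, 0.12, 1, 0.55, 0.68, 0.2, 0.24, 1, 0.75, 1, 0.3, 0.35, 1, 0.75, 1, 0.3, 0.35])

```text
t: 0.65
ee_pos: [261.9, -351.1, 349.7]
eef_rot: [0.0, 0.913, 0.408, 0.0]
ft_force: [-0.6, -0.7, -0.8]
grip_width: 1.002
```

Emit:
send_rows(moves=[1, 0.25, 0.34, 0, 0.12, 1, 0.5, 0.68, 0, 0.24, 1, 0.7, 1, 0, 0.35, 1, 0.7, 1, 0, 0.35])

```text
t: 1.15
ee_pos: [368.5, -198.5, 349.2]
eef_rot: [-0.0, 0.766, 0.643, 0.0]
ft_force: [-0.3, -1.2, -0.5]
grip_width: 1.003
```

Emit:
send_rows(moves=[1, 0.33, 0.3, 0, 0, 1, 0.66, 0.6, 0, 0, 1, 1, 0.85, 0, 0, 1, 1, 0.85, 0, 0, 1, 1, 0.85, 0, 0])

```text
t: 1.78
ee_pos: [518.7, -71.8, 348.2]
eef_rot: [-0.001, 0.766, 0.643, -0.001]
ft_force: [-0.1, -0.1, 0.1]
grip_width: 1.0
```

```bash
python3 - <<'E'
from h import *
import pickle
c=viewer.get_calibration("wrist"); s=monitor.state(); im=viewer.camera("wrist")
cv2.imwrite("pics/w1.png",im[:,:,::-1]); pickle.dump((c,s),open("w1.pkl","wb"))
print(s["ee_pos"],s["dq"].round(4))
for p in ([552.5,59.9,94],[524,-72,94],[538.8,-3.6,60]): print(proj(c,p))
E
```

```text
[518.7354895  -71.84339866 348.24060522] [-0.0233 -0.0332 -0.0174  0.0071 -0.0033 -0.0072]
[[295.64261215  60.33269076]]
[[289.75340808 193.3606867 ]]
[[291.9170644  128.64404047]]
```

View pics/w1.png

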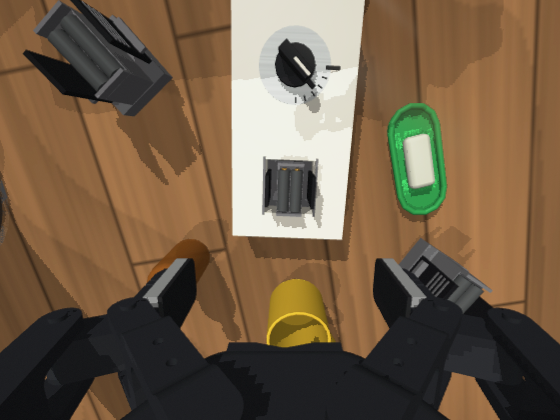

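The wrist view shows the box with the dial at (295,65) and its white pointer line running to the lower right. The zero mark is at (333,67) and the seated cassette at (290,187). I'll measure them next.

```bash
python3 - <<'E'
from h import *
import pickle
c,s=pickle.load(open("w1.pkl","rb")); im=cv2.imread("pics/w1.png")
a=cv2.resize(im[20:120,240:360],None,fx=5,fy=5,interpolation=cv2.INTER_CUBIC)
b=cv2.resize(im[140:240,240:360],None,fx=5,fy=5,interpolation=cv2.INTER_CUBIC)
cv2.imwrite("pics/w1k.png",a);cv2.imwrite("pics/w1c.png",b)
g=im.max(2)
# white edge of the box: box edges in image rows
m=(g>150)&(im.max(2).astype(int)-im.min(2)<45); m=m.astype(np.uint8)
m=cv2.morphologyEx(m,cv2.MORPH_CLOSE,np.ones((5,5)))
cs,_=cv2.findContours(m,cv2.RETR_EXTERNAL,cv2.CHAIN_APPROX_NONE)
k=max(cs,key=cv2.contourArea).reshape(-1,2)
print(cv2.boundingRect(k))
for y in (130,150,210,225):
    xs=k[np.abs(k[:,1]-y)<1][:,0]; print(y,xs.min(),xs.max(), onplane(c,[[xs.min()-.5,y],[xs.max()+.5,y]],60)[:,:2])
# dark masks on dial / cassette
d=(g<60).astype(np.uint8)
for nm,(x0,y0,x1,y1) in {"knob":(265,30,322,100)}.items():
    mm=np.zeros_like(d); mm[y0:y1,x0:x1]=d[y0:y1,x0:x1]
    cs,_=cv2.findContours(mm,cv2.RETR_EXTERNAL,cv2.CHAIN_APPROX_NONE)
    q=max(cs,key=cv2.contourArea); print(nm,cv2.boundingRect(q),cv2.minEnclosingCircle(q))
E
```

```text
(231, 0, 134, 240)
130 232 352 [[469.15925241   7.10809087]
 [608.07593147 -17.3260018 ]]
150 232 350 [[464.16475243 -15.19907626]
 [603.1314347  -39.62542295]]
210 232 344 [[ 448.09596777  -86.95923448]
 [ 587.22758651 -111.36088154]]
225 232 343 [[ 443.80208242 -106.13287262]
 [ 583.60242036 -130.63729446]]
knob (275, 40, 40, 49) ((298.5, 64.0), 27.53643798828125)
```

View pics/w1k.png

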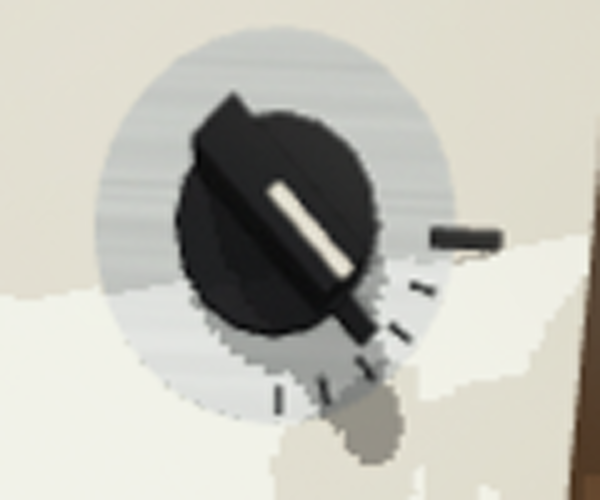

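View pics/w1c.png

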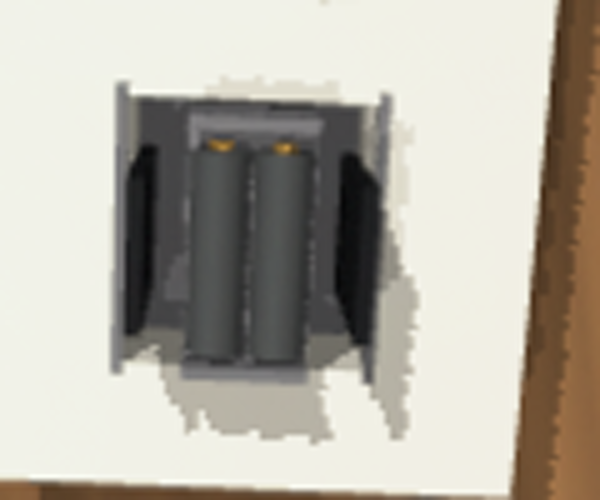

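```bash
python3 - <<'E'
from h import *
import pickle
c,s=pickle.load(open("w1.pkl","rb"))
k=lambda x,y:(240+x/5-.4,20+y/5-.4); b=lambda x,y:(240+x/5-.4,140+y/5-.4)
print("dial plate c z61",onplane(c,[k(277,225)],61), "disc z69",onplane(c,[k(277,223)],69))
l=onplane(c,[k(277,185),k(346,274)],94); v=(l[1]-l[0])[:2]; print("line",l,np.degrees(np.arctan2(v[1],v[0])))
# bar long edges on top: far-left top corner (235,95),(195,140) ; 
e=onplane(c,[k(235,95),k(350,285),k(195,150),k(315,290)],94);print(e)
m=onplane(c,[k(432,238),k(502,240)],60); v=(m[1]-m[0])[:2]; print("mark",m,np.degrees(np.arctan2(v[1],v[0])))
for z in (60,80,94):
  q=onplane(c,[b(115,370),b(122,82),b(370,380),b(387,95)],z); print(z,q.mean(0),np.linalg.norm(q[0]-q[1]),np.linalg.norm(q[0]-q[2]))
q=onplane(c,[b(193,140),b(308,150),b(187,370),b(308,375)],80);print(q.mean(0),q)
q=onplane(c,[b(222,240),b(276,240)],78);print(q)
th=np.radians(-12.35);R=np.array([[np.cos(th),-np.sin(th)],[np.sin(th),np.cos(th)]])
C=np.array([538.8,-3.6]);print("knob",C+R@[0,65],"cas",C+R@[0,-70])
E
```

```text
dial plate c z61 [[553.42413752  62.69857152  61.        ]] disc z69 [[552.95734324  61.50657823  69.        ]]
line [[552.42232783  63.33913614  94.        ]
 [563.45377352  44.87635295  94.        ]] -59.14183658892002
[[546.9385549   80.54492378  94.        ]
 [563.93857126  42.71655945  94.        ]
 [537.48697905  72.3424859   94.        ]
 [556.8312419   43.0232859   94.        ]]
mark [[586.8531709   54.3502599   60.        ]
 [602.06050388  51.25994399  60.        ]] -11.48679063763493
60 [524.25398513 -70.39665797  60.        ] 71.16541793997065 64.07798347140819
80 [524.55458454 -66.92054266  80.        ] 67.20100352170927 60.508389012180146
94 [524.76500413 -64.48726194  94.        ] 64.4259134289263 58.00967289072046
[523.66167784 -72.88186172  80.        ] [[ 515.83704817  -43.13117209   80.        ]
 [ 541.22975629  -49.89027409   80.        ]
 [ 504.77348949  -96.17203195   80.        ]
 [ 532.8064174  -102.33396876   80.        ]]
[[518.27543316 -67.27330719  78.        ]
 [530.65475672 -69.44630725  78.        ]]
knob [552.70239098  59.89585439] cas [523.82819433 -71.98015088]
```

Emit:
send_rows(moves=[1, 0.08, 0.3, -0.2, 0.11, 1, 0.16, 0.6, -0.4, 0.22, 1, 0.227, 0.883, -0.6, 0.33, 1, 0.227, 0.883, -0.8, 0.456, 1, 0.227, 0.883, -0.85, 0.456, 1, 0.227, 0.883, -0.85, 0.456])

```text
t: 2.58
ee_pos: [551.7, 58.7, 221.9]
eef_rot: [-0.0, 0.495, 0.869, -0.001]
ft_force: [-0.1, 0.5, 0.3]
grip_width: 0.999
```

```bash
python3 - <<'E'
from h import *
import pickle
c=viewer.get_calibration("wrist"); s=monitor.state(); im=viewer.camera("wrist")
cv2.imwrite("pics/w2.png",im[:,:,::-1]); pickle.dump((c,s),open("w2.pkl","wb"))
print(s["ee_pos"],s["eef_rot"].round(4)); print(proj(c,[[552.8,60.7,94],[552.8,60.7,69],[523.8,-72,94]]))
E
```

```text
[551.71745863  58.70779396 221.87343808] [-1.000e-04  4.945e-01  8.692e-01 -5.000e-04]
[[288.47604459 228.28579065]
 [288.07459491 218.48659773]
 [170.75373414 347.83270353]]
```

View pics/w2.png

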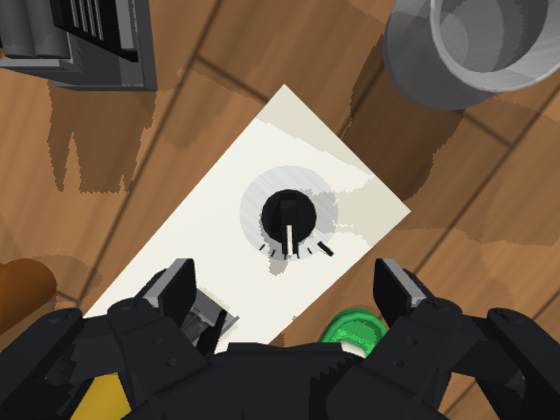

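The dial disc is at (289,215), within 3 px of the prediction. Its pointer line is near vertical, so the jaws are aligned with the bar. I'll refine the numbers.

```bash
python3 - <<'E'
from h import *
import pickle
c,s=pickle.load(open("w2.pkl","rb")); im=cv2.imread("pics/w2.png")
g=im.max(2); d=np.zeros(g.shape,np.uint8); d[175:262,255:330]=(g[175:262,255:330]<70)
cs,_=cv2.findContours(d,cv2.RETR_EXTERNAL,cv2.CHAIN_APPROX_NONE); q=max(cs,key=cv2.contourArea).reshape(-1,2)
print(cv2.boundingRect(q))
print("disc by widths",onplane(c,[[q[:,0].min(),215],[q[:,0].max(),215]],69), onplane(c,[[289,q[:,1].min()]],69))
w=np.zeros(g.shape,np.uint8); w[218:256,280:300]=(im[218:256,280:300].min(2)>150)
n,l,st,ce=cv2.connectedComponentsWithStats(w); print(st,ce)
i=1+st[1:,4].argmax(); ys,xs=np.where(l==i)
vx,vy,x0,y0=cv2.fitLine(np.c_[xs,ys].astype(np.float32),cv2.DIST_L2,0,.01,.01).ravel()
P=onplane(c,[[x0-vx*10,y0-vy*10],[x0+vx*10,y0+vy*10]],94); v=(P[1]-P[0])[:2]; print(P,np.degrees(np.arctan2(v[1],v[0])))
q=s["eef_rot"];a=2*np.degrees(np.arctan2(q[2],q[1]));print("tool x yaw",a,"jaw",a-90)
cv2.imwrite("pics/w2k.png",cv2.resize(im[160:280,220:360],None,fx=5,fy=5,interpolation=cv2.INTER_CUBIC))
E
```

```text
(261, 190, 55, 69)
disc by widths [[533.13767239  52.306664    69.        ]
 [569.44310407  73.89916524  69.        ]] [[541.76429116  80.50551901  69.        ]]
[[     0      0    560    420 235061]
 [   287    226     10     30    127]
 [   299    245      1     11     11]
 [   280    248      1      1      1]] [[279.49352296 209.48026257]
 [289.79527559 242.22047244]
 [299.         250.        ]
 [280.         248.        ]]
[[554.64860479  58.38295214  94.        ]
 [563.36073242  45.98840421  94.        ]] -54.89661672815869
tool x yaw 120.72467649171254 jaw 30.724676491712543
```

View pics/w2k.png

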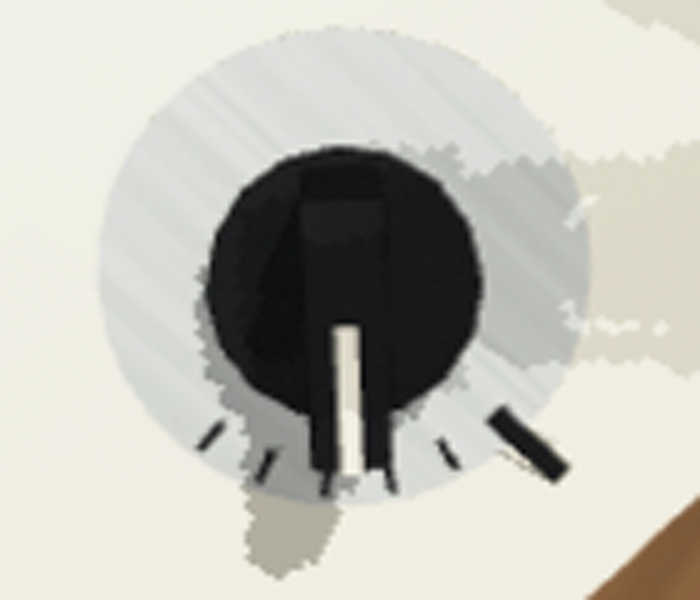

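Emit:
send_rows(moves=[1, 0.007, 0.018, -0.25, 0, 1, 0.007, 0.018, -0.42, 0, 1, 0.007, 0.018, -0.42, 0, 1, 0.007, 0.018, -0.42, 0])

```text
t: 3.12
ee_pos: [554.1, 61.2, 161.6]
eef_rot: [0.001, 0.495, 0.869, 0.001]
ft_force: [-0.6, -0.1, 0.0]
grip_width: 1.001
```

```bash
python3 - <<'E'
from h import *
s=monitor.state(); print(s["ee_pos"],s["ft_force"],s["dq"].round(4))
c=viewer.get_calibration("wrist"); im=viewer.camera("wrist")
cv2.imwrite("pics/w3.png",im[:,:,::-1])
print(proj(c,[[552.4,61.5,94],[552.4,61.5,69]]))
E
```

```text
[554.07552406  61.22728254 161.55610748] [-0.62901009 -0.12490691  0.02052757] [ 0.0043 -0.0057  0.0082 -0.006   0.0017 -0.0038]
[[283.08682007 264.79294584]
 [283.14455755 246.60222964]]
```

View pics/w3.png

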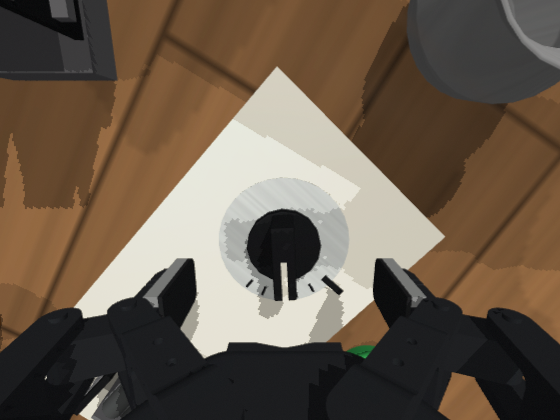

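The bar is centred between the pads at column 284. I'll go down to TCP z of about 147 and close.

Emit:
send_rows(moves=[1, 0, 0, -0.05, 0, 1, 0, 0, -0.095, 0, 1, 0, 0, -0.095, 0, 0.4, 0, 0, -0.095, 0, 0, 0, 0, -0.095, 0, 0, 0, 0, -0.095, 0, 0, 0, 0, -0.095, 0, 0, 0, 0, -0.095, 0])

```text
t: 4.18
ee_pos: [553.8, 61.2, 147.7]
eef_rot: [0.001, 0.495, 0.869, 0.0]
ft_force: [-3.1, -0.8, 3.6]
grip_width: 0.122
```

Emit:
send_rows(moves=[0, 0, 0, 0, 0, 0, 0, 0, 0, 0])

```text
t: 4.42
ee_pos: [553.8, 61.2, 147.8]
eef_rot: [0.001, 0.495, 0.869, 0.0]
ft_force: [-2.1, -0.5, 1.8]
grip_width: 0.123
```

Emit:
send_rows(moves=[0, 0, 0, 0, 0.09, 0, 0, 0, 0, 0.18, 0, 0, 0, 0, 0.27, 0, 0, 0, 0, 0.36, 0, 0, 0, 0, 0.45, 0, 0, 0, 0, 0.522, 0, 0, 0, 0, 0.522, 0, 0, 0, 0, 0.522])

```text
t: 5.42
ee_pos: [554.2, 61.7, 147.8]
eef_rot: [0.002, 0.108, 0.994, 0.002]
ft_force: [1.9, 3.3, -1.4]
grip_width: 0.122
```

```bash
python3 - <<'E'
from h import *
s=monitor.state(); q=s["eef_rot"];print(s["ee_pos"],s["ft_force"],s["ft_torque"],"bar yaw",2*np.degrees(np.arctan2(q[2],q[1]))-180)
im=viewer.camera("wrist")
cv2.imwrite("pics/w4.png",im[:,:,::-1])
E
```

```text
[554.1983228   61.66035844 147.76122601] [ 1.87090048  3.30175043 -1.42445747] [ 7.10064581e-01 -3.80117520e-01 -4.13136090e-04] bar yaw -12.409747341433757
```

View pics/w4.png

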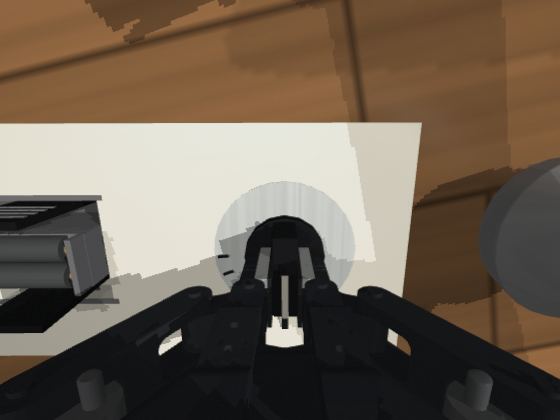

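The turn is done. The pointer line is vertical at column 285, square to the box's straight edge at row 124. I'll release, rise and check against the zero mark.

Emit:
send_rows(moves=[1, 0, 0, 0, 0, 1, 0, 0, 0, 0, 1, 0, 0, 0.1, 0, 1, 0, 0, 0.4, 0, 1, 0, 0, 0.7, 0, 1, 0, 0, 0.7, 0, 1, 0, 0, 0.7, 0])

```text
t: 6.35
ee_pos: [554.1, 61.6, 253.1]
eef_rot: [0.002, 0.108, 0.994, 0.002]
ft_force: [-0.1, -0.3, 0.2]
grip_width: 0.998
```

```bash
python3 - <<'E'
from h import *
import pickle
c=viewer.get_calibration("wrist");s=monitor.state(); q=s["eef_rot"];print(s["ee_pos"],"bar yaw",2*np.degrees(np.arctan2(q[2],q[1]))-180)
im=viewer.camera("wrist")[:,:,::-1]; pickle.dump((c,s),open("w5.pkl","wb"))
cv2.imwrite("pics/w5.png",im);cv2.imwrite("pics/w5k.png",cv2.resize(im[160:290,200:360],None,fx=4.5,fy=4.5,interpolation=cv2.INTER_CUBIC))
E
```

```text
[554.1032954   61.56173884 253.08164084] bar yaw -12.402050617647916
```

View pics/w5.png

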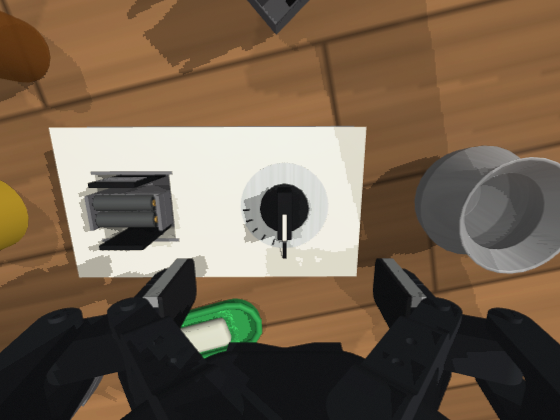

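View pics/w5k.png

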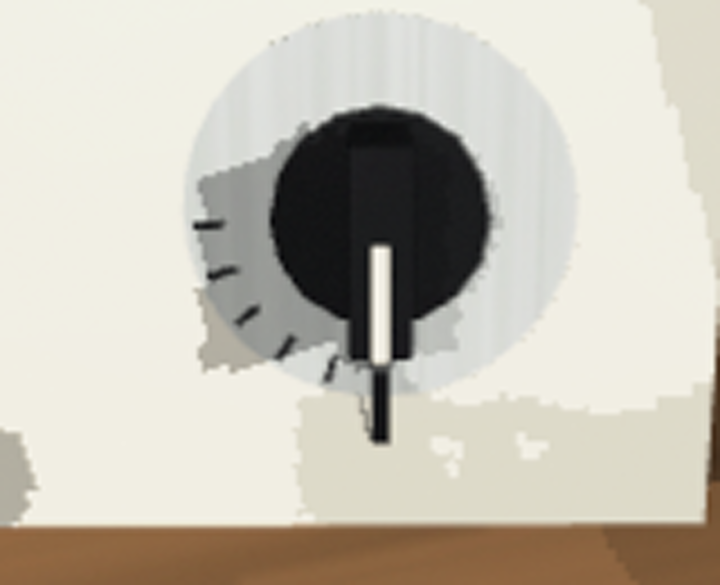

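The pointer is in line with the long zero mark (crop column 380 for both). The knob is at zero and released. Next I'll go above the cassette and also check clearance to the bottle and mug.

Emit:
send_rows(moves=[1, -0.05, -0.22, 0, -0.11, 1, -0.1, -0.44, 0, -0.22, 1, -0.15, -0.66, 0, -0.33, 1, -0.196, -0.88, 0, -0.44, 1, -0.196, -0.88, 0, -0.55, 1, -0.196, -0.88, 0, -0.66, 1, -0.196, -0.88, 0, -0.77, 1, -0.196, -0.88, 0, -0.88])

```text
t: 7.4
ee_pos: [523.7, -70.5, 250.6]
eef_rot: [0.001, 0.719, 0.695, -0.001]
ft_force: [-0.5, 0.5, 0.0]
grip_width: 0.999
```

Emit:
send_rows(moves=[1, 0, 0, -0.05, -0.08, 1, 0, 0, -0.1, -0.13, 1, 0, 0, -0.1, -0.13, 1, 0, 0, -0.1, -0.13])

```text
t: 7.9
ee_pos: [523.4, -70.5, 235.2]
eef_rot: [0.0, 0.786, 0.619, -0.001]
ft_force: [0.7, 0.3, 0.2]
grip_width: 0.996
```

```bash
python3 - <<'E'
from h import *
import pickle
c=viewer.get_calibration("wrist");s=monitor.state(); q=s["eef_rot"];print(s["ee_pos"],"jaw yaw",2*np.degrees(np.arctan2(q[2],q[1]))-90,s["qpos"].round(2))
im=viewer.camera("wrist")[:,:,::-1]; pickle.dump((c,s),open("w6.pkl","wb"))
cv2.imwrite("pics/w6.png",im);cv2.imwrite("pics/w6k.png",cv2.resize(im[170:330,200:370],None,fx=3.7,fy=3.7,interpolation=cv2.INTER_CUBIC))
t=viewer.get_calibration("top")
print("bottle cap",onplane(t,[[364,276]],150),"mug rim",onplane(t,[[398,219]],90)); print(proj(c,[[524.7,-70.5,94],[524.7,-70.5,60]]))
E
```

```text
[523.40240741 -70.47515575 235.17069483] jaw yaw -13.568950874687914 [-0.13  0.14 -0.17  1.26 -0.    1.67]
bottle cap [[ 359.40658983 -158.0949649   150.        ]] mug rim [[ 505.03502135 -262.77653914   90.        ]]
[[286.73382897 223.00146634]
 [286.46514961 211.43284297]]
```

View pics/w6.png

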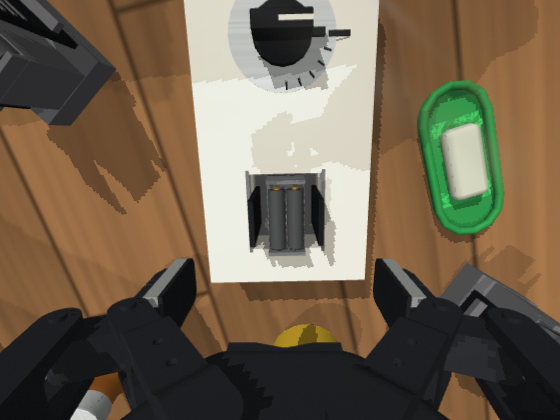

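View pics/w6k.png

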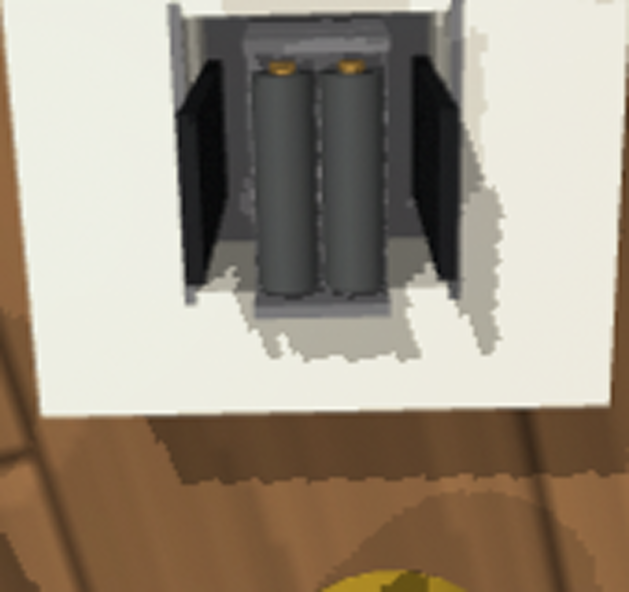

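The catch plates are centred at column 286 and row 223, which agrees with the prediction for (524.7, -70.5), so x is about 1 mm off. The bottle and mug are more than 100 mm away from the fingers. I'll descend open.

Emit:
send_rows(moves=[1, 0.007, 0, -0.2, 0.014, 1, 0.007, 0, -0.4, 0.014, 1, 0.007, 0, -0.55, 0.014, 1, 0.007, 0, -0.64, 0.014, 1, 0.007, 0, -0.64, 0.014, 1, 0.007, 0, -0.64, 0.014])

```text
t: 8.7
ee_pos: [525.2, -70.6, 140.5]
eef_rot: [0.001, 0.779, 0.627, -0.0]
ft_force: [0.1, -0.9, 0.4]
grip_width: 0.996
```

```bash
python3 - <<'E'
from h import *
c=viewer.get_calibration("wrist");s=monitor.state(); q=s["eef_rot"];print(s["ee_pos"],"jaw yaw",2*np.degrees(np.arctan2(q[2],q[1]))-90,s["ft_force"])
im=viewer.camera("wrist")[:,:,::-1]
cv2.imwrite("pics/w7.png",im)
print(proj(c,[[524.5,-70.5,94],[524.5,-70.5,60]]))
E
```

```text
[525.18098148 -70.56998367 140.47333686] jaw yaw -12.314704611479584 [ 0.13754422 -0.94671146  0.36645502]
[[283.5977778  286.80726437]
 [283.68289756 255.90661144]]
```

View pics/w7.png

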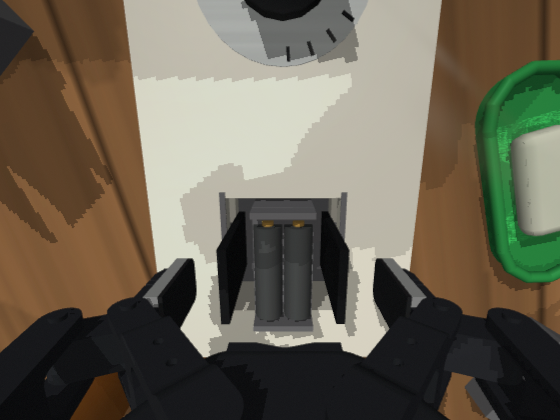

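The plates straddle column 283 and lie between the pads, which are centred at column 284.5. I'll trim x by -0.6 mm, lower slightly and close.

Emit:
send_rows(moves=[1, -0.004, 0, -0.02, 0, 1, -0.004, 0, -0.02, 0, 0.6, -0.004, 0, -0.02, 0, 0.4, -0.004, 0, -0.02, 0, 0, -0.004, 0, -0.02, 0, 0, -0.004, 0, -0.02, 0, 0, -0.004, 0, -0.02, 0, 0, -0.004, 0, -0.02, 0])

```text
t: 9.75
ee_pos: [524.8, -70.6, 140.1]
eef_rot: [0.002, 0.779, 0.627, 0.001]
ft_force: [-6.9, 1.5, 17.8]
grip_width: 0.386
```

```bash
python3 - <<'E'
from h import *
s=monitor.state(); print(s["ee_pos"],s["ft_force"],s["grip_width"])
cv2.imwrite("pics/w8.png",viewer.camera("wrist")[:,:,::-1])
E
```

```text
[524.80383615 -70.58627618 140.14123026] [-6.94004322  1.52699201 17.82228547] 0.38564828088285774
```

View pics/w8.png

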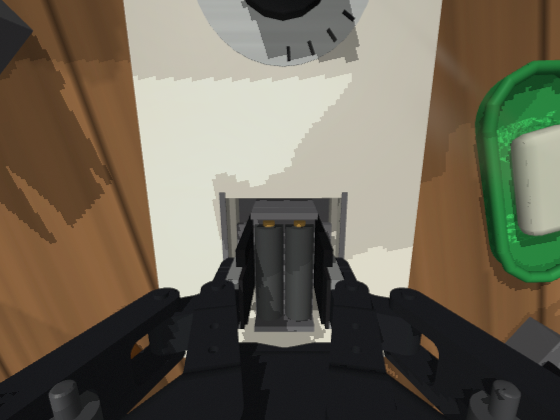

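The catches are pinched: the plates' outer faces went from about 127 px apart to about 95 px, which is about 42 mm. The jaws have stopped on them. I'll lift gently and watch the force.

Emit:
send_rows(moves=[0, 0, 0, 0.02, 0, 0, 0, 0, 0.05, 0, 0, 0, 0, 0.08, 0, 0, 0, 0, 0.08, 0])

```text
t: 10.3
ee_pos: [525.0, -70.6, 152.3]
eef_rot: [0.002, 0.779, 0.627, 0.001]
ft_force: [0.0, -0.3, 0.1]
grip_width: 0.376
```

```bash
python3 - <<'E'
from h import *
s=monitor.state(); print(s["ee_pos"],s["ft_force"],s["grip_width"])
cv2.imwrite("pics/w9.png",viewer.camera("wrist")[:,:,::-1])
E
```

```text
[524.97804854 -70.60003782 152.27250487] [ 0.04080562 -0.30500109  0.06862271] 0.3755167871787375
```

View pics/w9.png

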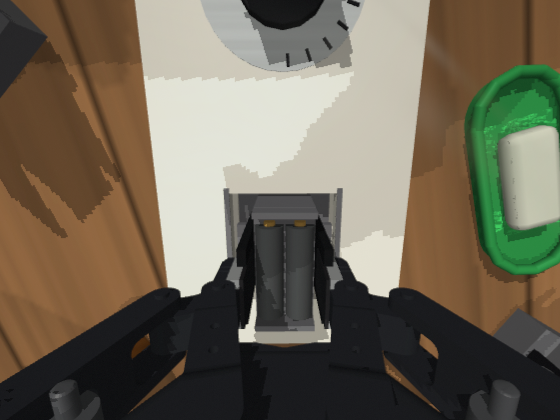

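The cassette is moving with the hand: the slot rim shrinks in the view while the body stays the same size, and the force is about 0. I'll continue straight up.

Emit:
send_rows(moves=[0, 0, 0, 0.08, 0, 0, 0, 0, 0.16, 0, 0, 0, 0, 0.24, 0, 0, 0, 0, 0.32, 0, 0, 0, 0, 0.4, 0, 0, 0, 0, 0.48, 0, 0, 0, 0, 0.56, 0, 0, 0, 0, 0.64, 0])

```text
t: 11.35
ee_pos: [524.8, -70.6, 248.9]
eef_rot: [0.002, 0.779, 0.627, 0.001]
ft_force: [0.6, -0.4, -1.1]
grip_width: 0.379
```

Emit:
send_rows(moves=[0, 0, 0, 0.07, 0, 0, 0, 0, 0.1, 0, 0, 0, 0, 0.1, 0, 0, 0, 0, 0.1, 0, 0, 0, 0, 0.1, 0])

```text
t: 11.98
ee_pos: [524.7, -70.6, 263.3]
eef_rot: [0.001, 0.779, 0.627, 0.0]
ft_force: [-0.1, -0.2, -1.7]
grip_width: 0.381
```

```bash
python3 - <<'E'
from h import *
s=monitor.state(); print(s["ee_pos"],s["eef_rot"],s["ft_force"],s["grip_width"],s["dq"].round(4))
cv2.imwrite("pics/w10.png",viewer.camera("wrist")[:,:,::-1])
im=viewer.camera("scene")[:,:,::-1].copy(); cv2.imwrite("pics/s10.png",im)
cv2.imwrite("pics/s10c.png",cv2.resize(im[100:290,160:400],None,fx=3.1,fy=3.1,interpolation=cv2.INTER_CUBIC))
c=viewer.get_calibration("scene"); e=s["ee_pos"]
for z in (60,90,110,181): print(z,proj(c,[e[0],e[1],z]))
E
```

```text
[524.6551716  -70.56609857 263.34682696] [1.38211231e-03 7.78880788e-01 6.27170406e-01 2.99795593e-04] [-0.10551685 -0.20080581 -1.67193814] 0.3807371917987499 [-0.0002 -0.0015  0.0053 -0.0004  0.0001 -0.0011]
60 [[273.27115873 178.58571337]]
90 [[272.88478757 171.11930407]]
110 [[272.61825868 165.97192793]]
181 [[271.60896053 146.5028706 ]]
```

View pics/w10.png

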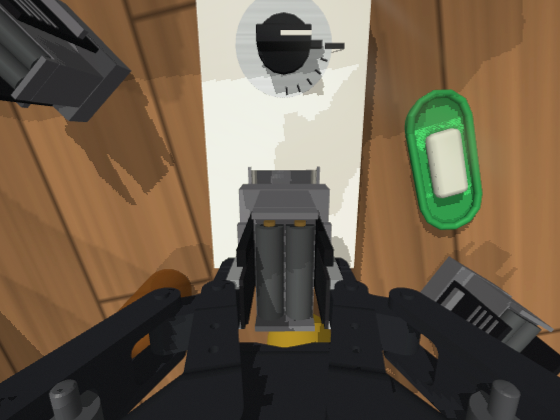

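View pics/s10c.png

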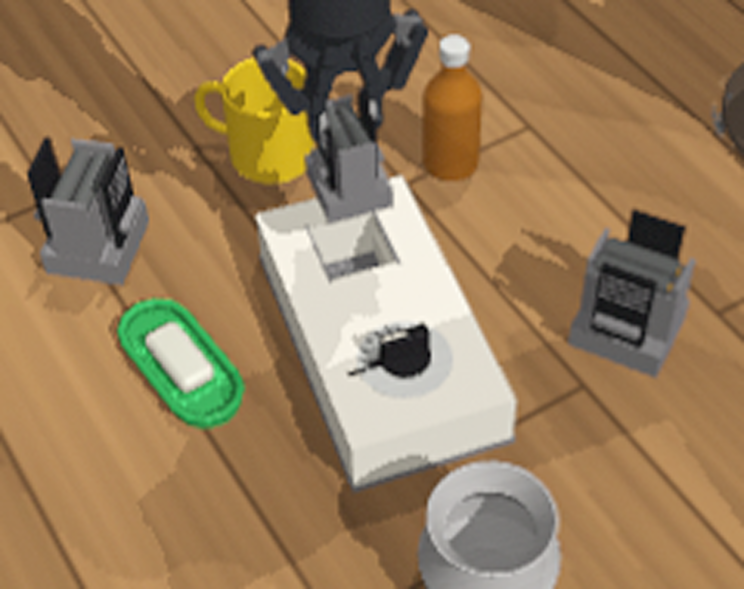

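Emit:
send_rows(moves=[0, 0, 0, 0, 0, 0, 0, 0, 0, 0, 0, 0, 0, 0, 0, 0, 0, 0, 0, 0])

```text
t: 12.58
ee_pos: [524.7, -70.6, 263.5]
eef_rot: [0.001, 0.779, 0.627, 0.0]
ft_force: [-0.1, -0.6, 0.1]
grip_width: 0.375
```

```bash
python3 - <<'E'
from h import *
s=monitor.state(); print(s["ee_pos"],s["ft_force"],s["grip_width"],s["dq"].round(4))
c=viewer.get_calibration("scene"); t=np.radians(-12.3);R=np.array([[np.cos(t),-np.sin(t)],[np.sin(t),np.cos(t)]])
for z in (90,129):
  for dx in (28.5,-28.5):
    p=R@[dx,31.5]+s["ee_pos"][:2]; u=proj(c,[p[0],p[1],z])[0]; print(z,dx,u,(u-[160,100])*3.1)
im=viewer.camera("scene")[:,:,::-1]; cv2.imwrite("pics/s11.png",im)
print(np.abs(im.astype(int)-cv2.imread("pics/s10.png")).max(2).__gt__(40).sum())
E
```

```text
[524.72247977 -70.56791629 263.51319761] [-0.10944206 -0.56348365  0.10965122] 0.37526447639516597 [-0.0005  0.0019  0.0002  0.0002 -0.0009  0.0017]
90 28.5 [266.44068015 182.12821734] [329.96610846 254.59747377]
90 -28.5 [286.78397707 176.55337925] [393.03032891 237.31547566]
129 28.5 [265.7268284  172.04633451] [327.75316805 223.34363698]
129 -28.5 [286.62927233 166.41899363] [392.55074424 205.89888024]
4
```

The foot's lower corners in the scene crop, about (330,220) and (392,203), match an underside at z of about 129 mm. That is about 69 mm above the box top. The arm is still and the other objects haven't moved, so I'm handing in.

```bash
python3 -c "
from cell import workorder; print(workorder.close_job())"
```

```text
the job is handed in; nothing more can be done
None
```

The job is done and handed in at about 12.7 s of the 56 s allowed. The dial is at zero, and the gripper is holding the cassette in the air by its pinched catches.

- **Dial:** I turned the knob back about 47° and let go. The close-up afterwards showed the pointer in line with the long zero mark, and it was still there in the last wrist and scene pictures.
- **Cassette:** I chose the one seated in the box's slot; the two larger loose ones were left alone. I pinched its catches to about 42 mm and lifted it straight up by about 123 mm. It is upright and still. Its underside is about 69 mm above the box top, confirmed from the foot corners in the scene view.
- **Other objects:** The lota, bottle, mug and soap holder show no sign of having moved in the last pictures.

Three readings were off or unclear:
- **Pinch force:** The wrist showed about 18 N upward while the catches were pinched in the slot. It went away once I lifted.
- **Gripper opening:** It reads 0.38 where about 0.49 would fit 42 mm. It also read low on the 12 mm knob bar, so I trusted the pictures.
- **Cassette weight:** The final force readings swung between about -1.7 N and +0.1 N, so they don't confirm its weight.

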